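# Open the blocked spice drawer and put the jar away

### The job

Put the spice jar that stands on the worktop away in the wooden drawer box: first lift whatever stands in the drawer's way (it may be the salt shaker, the pepper mill or the spice jar itself) aside onto free worktop, never pushing it with the drawer, then pull the drawer gently all the way out to its stop. Stand the jar upright on the drawer's floor beside the jar already in it, which must stay upright too, and leave the drawer fully open with salt shaker and pepper mill standing on the worktop. Hold the glass jar lightly, tip nothing over, and leave the mug, the drinking glass and the honey jar alone.

Things in the scene. Friction and masses are not known exactly. Their poses are not given: they have to be found in the camera images.
- drawer_box: wooden countertop box with one wide drawer, 200 mm deep (x) x 280 wide (y) x 156 high, fixed; a tin is fixed on its top at the back. Origin: on the worktop (z = 0) under the middle of the closed drawer's front face; -x points out of the front, the way the drawer slides. The box fills x = 15 to 200 mm, the closed drawer's panel 0 to 15 mm
- chest_drawer0 (a joint): how far the drawer is pulled out, in m: 0 closed, 0.134 at its stop. Slides freely (about 1 N), starts 0 to 20 mm open. It moves along -x of drawer_box
- chest_drawer0_handle (a point): middle of the drawer's dark steel bar handle, a level round bar 11 mm thick and 120 mm long along y of the box, its axis 35 mm in front of the drawer's face, 118 mm above the worktop (the box's top is at 156 mm), held by a post 51 mm to each side of the middle. Site axes as drawer_box
- drawer_floor (a point): centre of the drawer's inner floor, 28 mm above the worktop, axes as drawer_box; moves with the drawer. Inner space +-77 mm in x, +-119 mm in y; walls 6 mm thick, 106 mm high above the floor; front panel 15 mm thick, 115 mm high above it, spanning +-137 mm in y, its face at x = -98 mm. Fully out, x from -77 to +50 mm is open to above, the rest is under the box's top
- spice_jar: glass spice jar with a dark cap, diameter 41 mm, 105 mm high, standing on the worktop at the start; to be put in the drawer. Origin: centre of its underside, z up through the cap. 0.11 kg
- jar_inside: a like spice jar (diameter 41 mm, 105 mm high) standing loose inside the drawer. Origin: centre of its underside, z up
- salt_shaker: salt shaker with grey metal cap, diameter 44 mm (34 mm at the cap, from 74 mm up), 90 mm high. Origin: centre of its underside, z up
- pepper_mill: dark wooden pepper mill, 170 mm high, diameter 58 mm up to 122 mm, its head (not turning) about 48 mm from 123 to 159 mm, a small knob above. Origin: centre of its underside, z up
- drink_glass: drinking glass, diameter 71 mm, 144 mm high, bystander on the worktop. Origin: centre of its underside, z up
- mug: mug, about 82 x 114 mm with its handle, 91 mm high, bystander on the worktop nearest the robot. Origin: centre of its footprint on the underside, z up
- honey_jar: honey jar, diameter 71 mm, 110 mm high, bystander on the worktop left of the drawer box. Origin: centre of its underside, z up
Things that resemble listed ones, but are neither listed nor needed, are in the scene too. What is shaped like the spice_jar but blue or purple is not meant.

How it is judged:
By the outcome, as a careful person would: the job done as asked, in the order asked, and still so for the second after the job is handed in, with the robot touching nothing.
It also fails if it takes over 72 s, if anything falls off the work surface, if the arm or the gripper's body presses on something with over 40 N, if the wrist force passes 120 N, or if a joint passes its speed limit or range.

### The arm

A 6-joint arm with a two-finger parallel gripper is mounted at the origin on a cart in front of the work surface, level with it; the furniture and walls round the work are solid. World frame = base frame: x ahead of the robot, y to its left, z up, the work surface at z = 0. Lengths are in mm, angles in rad, forces in N, time in s.
With the tool pointing down it reaches from about 300 to 950 mm from the base axis. Payload 3.1 kg.
Tool frame: the origin (TCP) lies on the centre line of the jaws, within the pads' length; the fingertips stand 22 mm ahead of it and the grasp point (between the pads) lies 3 mm ahead of it (robot.finger_overhang is the distance from the TCP to the fingertips, in mm); z points along the fingers, y is the line along which they close (so a half turn about z gives the same grasp; the last joint's range is limited). The gripper opens to 85 mm and grips with 20 to 120 N. Pads are 22 mm wide; open, the fingers measure 114 mm over their backs; the gripper's body (76 mm by 85 mm) begins 54 mm behind the grasp point. The pads swing forward as they close: fully open they stand 13 mm farther back than shut.
Start: joints at [1.258, 0.308, 1.634, -0, 1.2, -0.07], TCP at [150.289, 606.667, 253.272] pointing down, gripper open.
Joint ranges: [-3.06, 3.06], [-0.79, 1.96], [0.05, 2.63], [-1.19, 4.34], [0.05, 2.64], [-2.94, 2.94]. Speed limits (rad/s): [2.79, 2.79, 3.14, 3.14, 3.14, 3.14].

### API

Orientations are given as [roll, pitch, yaw] about the fixed x, y, z axes, in that order (R = Rz(yaw) Ry(pitch) Rx(roll)).
In Python, from cell import robot gives the robot as it stands. The module is installed in compiled form; this text tells all that it offers.
- The arm moves only by the tool arm_command, never from a script. Its argument "series" is one flat list of numbers, 7 for each row, row after row: the shift along the tool's x, y, z in units of 12 cm (1.0 is 12 cm), then the turn, a rotation vector about the tool's x, y, z in units of 60 degrees (1.0 is 60 degrees), then the opening, from 0 (shut) to 1 (fully open). In form: [dx, dy, dz, ax, ay, az, grip, dx, dy, dz, ax, ay, az, grip, ...]. A call has exactly 5 rows; each row is the pose to reach, as a shift and turn from the pose commanded when the call began, along the tool's axes at that moment; what a row does not reach only later rows make up. A row lasts 1/8 s, in which the tool goes at most 62.5 mm and 10.7 degrees, less where a joint would pass 70% of its speed; a pose out of reach is approached as far as the arm can. A call with a number of a shift or a turn outside -1 to 1 is refused whole. A call with a gripper value outside its range is refused whole. The fingers move at their own pace and stop on an object; "squeeze" is the grip in N (left out, the last holds). Time passes only in rows, so rows that repeat a pose let the fingers close, or fill a call up. It gives the time, the measured TCP pose, the force, the opening and the grip force at its end, in the units of the state.
- robot.observe(): the state, without advancing time (a new reading comes with each control period).
- robot.snapshot(name): name is "scene" or "top"; returns a dict with "img" (420x560x3 uint8, blue, green, red), "depth" (420x560 float32, mm along the optical axis (not along the pixel's ray), 0 where there is no reading), "fovy" (degrees; the focal length in pixels is half the picture's height over the tangent of half this angle, whatever the lens; pixels are square), "cx", "cy" (the principal point, pixels), "R" (3x3) and "t" (3): a world point X has camera coordinates R X + t. Camera axes: x right, y down, z forward; pixel columns grow to the right and rows downward; lengths in mm; the calibration is good to about 2 mm. A picture is of the moment at which its call begins.
- robot.hand_in(): hands the job in; it is judged then, once.
The state is a dict: "time": time; "qpos": joint angles; "joint_velocities": joint speeds; "joint_torque": joint torques, N m; "ee_pos": TCP position; "tcp_rot": TCP orientation; "force": force on the tool from outside, world axes, zero at the start; "ft_torque": the same for the moment, N m; "opening": finger opening in mm; "finger_force": force on a finger pad.
Only numpy, scipy, OpenCV 4.12 (cv2) and the standard library are available. Lean on these libraries where they do the work, as an engineer would, in place of code of your own. Each camera call takes 0.05 s, during which the arm holds its last target. There are 200 camera calls.

## Working session

There is one attempt and no reset: what is moved stays moved. The work goes in short steps, Python scripts to look and compute and a tool call to move; the robot and the scene stay as the last step left them, time stands still between calls to the robot, and variables do not carry over. Pictures are saved under pics/ and viewed, at most 10 in all, crops included, and the job is handed in when it is done.

Besides the shell and the picture viewer there is one more tool, called by a JSON object that holds its "op" and its "data". arm_command: Moves the arm, as the interface text tells. Its arguments: {"type":"object","properties":{"series":{"type":"array","items":{"type":"number","minimum":-1,"maximum":1}},"squeeze":{"type":"number"}},"required":["series"]}

```bash
mkdir -p pics
cat > h.py <<'E'
from cell import robot
import numpy as np, cv2
def snap(n,f=None):
    s=robot.snapshot(n)
    if f: cv2.imwrite('pics/'+f,s['img'])
    return s
def cloud(s):
    h,w=s['depth'].shape; f=h/2/np.tan(np.radians(s['fovy'])/2)
    v,u=np.mgrid[:h,:w]; d=s['depth']
    C=np.stack([(u-s['cx'])/f*d,(v-s['cy'])/f*d,d],-1)
    P=(C-np.array(s['t']))@np.array(s['R']); P[d==0]=np.nan
    return P
E
python3 - <<'E'
from h import *
a=snap('scene','s0.png');b=snap('top','t0.png')
np.savez('s0.npz',s=cloud(a),t=cloud(b),si=a['img'],ti=b['img'])
print(robot.observe())
for s in(a,b): print(s['fovy'],s['cx'],s['cy'],-np.array(s['R']).T@np.array(s['t']))
E
```

```text
{'time': 0.1, 'qpos': array([ 1.25830846e+00,  3.08930199e-01,  1.63506024e+00,  3.54200319e-05,
        1.19969767e+00, -6.97334745e-02]), 'joint_velocities': array([-0.0014284 ,  0.00020423, -0.0047511 , -0.00060822,  0.00087765,
       -0.00049175]), 'joint_torque': array([-2.71763074e-04, -4.16407585e+01, -2.77643484e+01, -2.04450798e-04,
        3.97831929e-03,  1.90185114e-05]), 'ee_pos': array([150.05770471, 605.99890762, 252.15375709]), 'tcp_rot': array([-3.13950459e+00, -1.78906794e-04,  2.89882519e+00]), 'force': array([-0.04547584,  0.13633087,  0.26620863]), 'ft_torque': array([ 0.02117308,  0.03584593, -0.02325314]), 'finger_force': 0.0, 'opening': 85.0585221934607}
48.015358340756435 289.4504606292533 212.2949599213865 [ 710.19754796 -670.95946644 1214.50163128]
52.25054743423338 275.74555200615646 208.84893699316171 [ 370.40439754   32.54239249 1075.52194694]
```

View pics/s0.png

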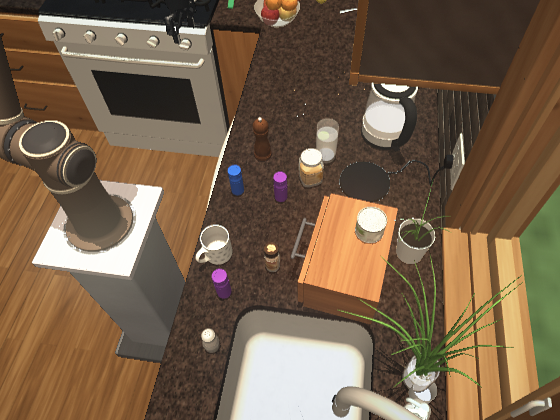

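View pics/t0.png

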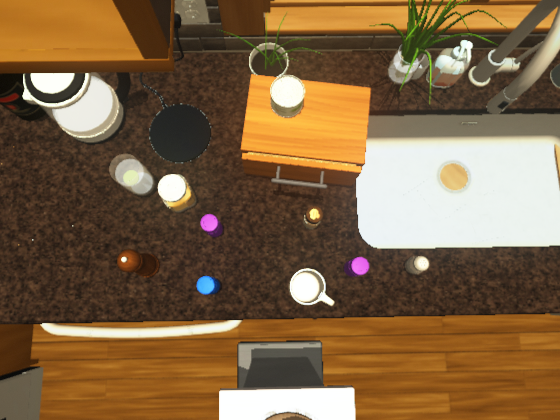

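The spice jar seems to be at top (314,215), in front of the handle (300,180). The mill is at (130,260), the salt shaker at (420,265), and blue/purple decoys are also visible. Next I'll measure and zoom in.

Run:
```python
from h import *
d=np.load('s0.npz');T=d['t'];S=d['s']
from scipy import ndimage as N
pts=np.concatenate([T.reshape(-1,3),S.reshape(-1,3)]);pts=pts[~np.isnan(pts[:,0])]
m=(T[...,2]>15)&(T[...,0]>200)&(T[...,0]<900)
l,n=N.label(m)
for i in range(1,n+1):
    k=l==i
    if k.sum()<60: continue
    P=T[k];zt=np.percentile(P[:,2],97); q=P[P[:,2]>zt-8]; v,u=np.argwhere(k).mean(0)
    print(i,k.sum(),(int(u),int(v)),'ztop',zt.round(),'topc',((q.max(0)+q.min(0))/2).round(1)[:2],'ext',np.ptp(q,axis=0).round()[:2])
# box top plane
k=(abs(T[...,2]-156)<6)&(T[...,0]>350); l2,n2=N.label(k); j=np.argmax(N.sum(k,l2,range(1,n2+1)))+1
P=T[l2==j]; r=cv2.minAreaRect(P[:,:2].astype(np.float32)); print('boxtop',P[:,2].mean(),cv2.boxPoints(r),r)
# handle
k=np.zeros(T.shape[:2],bool);k[160:195,265:335]=1;k&=(abs(T[...,2]-121)<8)
print('handle',k.sum()); P=T[k]; print(P.mean(0),P.min(0),P.max(0)); 
for v in range(140,196,3): print(v,[tuple(T[v,u].round().tolist()) for u in (260,300,340)])
si=d['si'];ti=d['ti']
c=np.hstack([cv2.resize(si[220:310,225:345],None,fx=3.3,fy=3.3,interpolation=2),cv2.resize(ti[150:240,255:375],None,fx=3.3,fy=3.3,interpolation=2)])
cv2.imwrite('pics/c0.png',c); print(c.shape)
```

```text
1 19082 (79, 57) ztop 607.0 topc [717.4 192.1] ext [29. 36.]
2 1890 (529, 68) ztop 400.0 topc [ 835.2 -484.4] ext [82. 26.]
34 198 (421, 66) ztop 281.0 topc [ 786.1 -295.6] ext [97. 13.]
50 12351 (304, 130) ztop 213.0 topc [801.7  -9.6] ext [76. 74.]
59 2516 (178, 131) ztop 22.0 topc [787.6 264.4] ext [157. 159.]
64 1249 (131, 173) ztop 144.0 topc [653.8 358.8] ext [68. 68.]
68 1036 (175, 191) ztop 114.0 topc [615.7 258.8] ext [64. 63.]
69 337 (312, 216) ztop 109.0 topc [548.6 -69.7] ext [38. 37.]
70 352 (210, 224) ztop 109.0 topc [533.7 173.1] ext [38. 40.]
71 830 (136, 262) ztop 167.0 topc [448.1 340.2] ext [30. 32.]
72 335 (416, 264) ztop 90.0 topc [ 433.8 -316.8] ext [30. 30.]
73 364 (356, 266) ztop 109.0 topc [ 429.5 -168.2] ext [36. 39.]
74 505 (312, 287) ztop 93.0 topc [385.6 -48.4] ext [80. 80.]
75 335 (207, 284) ztop 110.0 topc [392.8 179.5] ext [38. 40.]
boxtop 157.0133267224212 [[ 651.5614  -180.67325]
 [ 838.15894 -205.9256 ]
 [ 875.74756   71.82861]
 [ 689.15      97.08096]] ((763.6544799804688, -54.42231750488281), (280.2861022949219, 188.2985382080078), 82.292953491210
[... 826 characters left out ...]
90.0), (654.0, -39.0, 130.0), (648.0, -128.0, 146.0)]
170 [(667.0, 54.0, 65.0), (654.0, -41.0, 103.0), (642.0, -129.0, 142.0)]
173 [(668.0, 55.0, 36.0), (655.0, -42.0, 78.0), (642.0, -132.0, 118.0)]
176 [(671.0, 56.0, -1.0), (654.0, -44.0, 53.0), (641.0, -136.0, 92.0)]
179 [(663.0, 56.0, -4.0), (653.0, -46.0, 26.0), (641.0, -140.0, 66.0)]
182 [(654.0, 56.0, 1.0), (620.0, -38.0, 125.0), (639.0, -144.0, 44.0)]
185 [(646.0, 56.0, 0.0), (613.0, -38.0, 122.0), (642.0, -150.0, 3.0)]
188 [(638.0, 56.0, 1.0), (636.0, -47.0, 2.0), (635.0, -151.0, 1.0)]
191 [(630.0, 56.0, 2.0), (628.0, -47.0, 2.0), (627.0, -150.0, -0.0)]
194 [(621.0, 57.0, 5.0), (620.0, -46.0, 1.0), (618.0, -149.0, 3.0)]
(297, 792, 3)
```

View pics/c0.png

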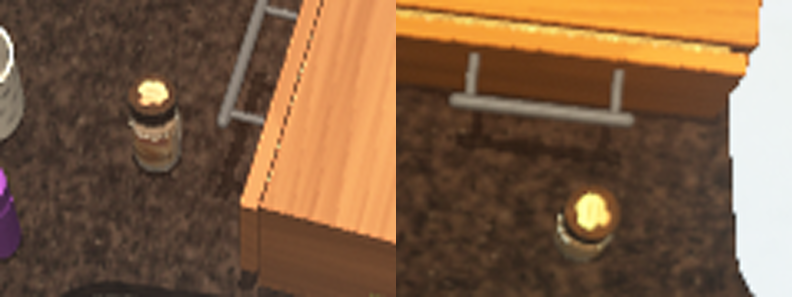

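The crop shows the clear jar with a dark cap standing about 65 mm in front of the drawer's handle. The jar is at (549,-70), the handle's middle at about (618,-36), and the box yaw is -7.7°, so the jar itself is in the way. I'll move toward it.

{"op": "arm_command", "data": {"series": [-0.2, -0.2, 0, 0, 0, 0, 1, -0.4, -0.4, 0, 0, 0, 0, 1, -0.6, -0.6, 0, 0, 0, 0, 1, -0.8, -0.8, 0, 0, 0, 0, 1, -1, -1, 0, 0, 0, 0, 1], "squeeze": 20}}

```text
time: 0.72
ee_pos: [238.2, 460.0, 252.7]
tcp_rot: [-3.141, -0.0, 2.899]
force: [-0.5, 0.3, 0.1]
opening: 85.4
finger_force: 0.0
```

{"op": "arm_command", "data": {"series": [-0.2, -0.2, 0, 0, 0, 0, 1, -0.4, -0.4, 0, 0, 0, 0, 1, -0.6, -0.6, 0, 0, 0, 0, 1, -0.8, -0.8, 0, 0, 0, 0, 1, -1, -1, 0, 0, 0, 0, 1]}}

```text
time: 1.35
ee_pos: [325.7, 314.8, 252.9]
tcp_rot: [-3.141, -0.0, 2.899]
force: [-0.3, 0.1, -0.6]
opening: 85.3
finger_force: 0.0
```

{"op": "arm_command", "data": {"series": [-0.2, -0.2, 0, 0, 0, 0, 1, -0.4, -0.4, 0, 0, 0, 0, 1, -0.6, -0.6, 0, 0, 0, 0, 1, -0.8, -0.8, 0, 0, 0, 0, 1, -1, -1, 0, 0, 0, 0, 1]}}

```text
time: 1.98
ee_pos: [413.3, 169.6, 252.9]
tcp_rot: [-3.141, -0.001, 2.899]
force: [0.0, -0.3, -0.8]
opening: 85.2
finger_force: 0.0
```

{"op": "arm_command", "data": {"series": [-0.2, -0.2, 0, 0, 0, 0, 1, -0.4, -0.4, 0, 0, 0, 0, 1, -0.6, -0.6, 0, 0, 0, 0, 1, -0.8, -0.8, 0, 0, 0, 0, 1, -1, -1, 0, 0, 0, 0, 1]}}

```text
time: 2.6
ee_pos: [500.9, 24.4, 252.8]
tcp_rot: [-3.142, -0.001, 2.899]
force: [0.6, -0.1, -0.1]
opening: 85.6
finger_force: 0.0
```

```bash
cat >> h.py <<'E'
from scipy.spatial.transform import Rotation as Ro
def go(p,yaw=None):
    "shift/turn (units of the moves) from here to TCP p (mm), tool down with yaw"
    o=robot.observe(); R=Ro.from_euler('xyz',o['tcp_rot'])
    d=R.inv().apply(np.array(p)-o['ee_pos'])/120
    r=np.zeros(3) if yaw is None else (R.inv()*Ro.from_euler('xyz',[np.pi,0,yaw])).as_rotvec()/np.radians(60)
    print('to',p,'shift',d.round(3),'turn',r.round(3))
def st():
    o=robot.observe(); print(o['time'],o['ee_pos'].round(1),o['tcp_rot'].round(3),'F',o['force'].round(1),'op',round(o['opening'],1),round(o['finger_force'],1),'q',o['qpos'].round(2))
E
python3 -c "
from h import *
st(); go([549,-70,85],2.9)"
```

```text
2.6 [500.9  24.4 252.8] [-3.142e+00 -1.000e-03  2.899e+00] F [ 0.6 -0.1 -0.1] op 85.6 0.0 q [-0.04  0.07  1.92  0.    1.15 -1.37]
to [549, -70, 85] shift [-0.58  -0.667  1.398] turn [-0.    -0.001 -0.001]
```

{"op": "arm_command", "data": {"series": [-0.15, -0.17, 0, 0, 0, 0, 1, -0.3, -0.34, 0.1, 0, 0, 0, 1, -0.45, -0.5, 0.2, 0, 0, 0, 1, -0.58, -0.67, 0.35, 0, 0, 0, 1, -0.58, -0.67, 0.5, 0, 0, 0, 1]}}

```text
time: 3.22
ee_pos: [549.4, -70.7, 192.3]
tcp_rot: [-3.141, 0.0, 2.897]
force: [-0.7, 0.0, 0.1]
opening: 85.4
finger_force: 0.0
```

{"op": "arm_command", "data": {"series": [0, 0, 0.2, 0, 0, 0, 1, 0, 0, 0.4, 0, 0, 0, 1, 0, 0, 0.6, 0, 0, 0, 1, 0, 0, 0.8, 0, 0, 0, 1, 0, 0, 0.89, 0, 0, 0, 1]}}

```text
time: 3.85
ee_pos: [547.0, -68.2, 84.4]
tcp_rot: [3.141, -0.004, 2.899]
force: [-0.5, -0.7, 0.1]
opening: 85.3
finger_force: 0.0
```

{"op": "arm_command", "data": {"series": [0, 0, 0, 0, 0, 0, 0.6, 0, 0, 0, 0, 0, 0, 0.45, 0, 0, 0, 0, 0, 0, 0.42, 0, 0, 0, 0, 0, 0, 0.4, 0, 0, 0, 0, 0, 0, 0.4], "squeeze": 20}}

```text
time: 4.47
ee_pos: [550.1, -69.7, 87.7]
tcp_rot: [3.141, 0.002, 2.899]
force: [-0.0, -0.0, 4.7]
opening: 40.4
finger_force: 21.8
```

{"op": "arm_command", "data": {"series": [0, 0, -0.1, 0, 0, 0, 0.35, 0, 0, -0.25, 0, 0, 0, 0.35, 0, 0, -0.4, 0, 0, 0, 0.35, 0.1, 0.1, -0.5, 0, 0, 0, 0.35, 0.2, 0.2, -0.5, 0, 0, 0, 0.35]}}

```text
time: 5.1
ee_pos: [531.7, -39.5, 148.0]
tcp_rot: [3.141, 0.002, 2.898]
force: [0.5, 0.4, -1.7]
opening: 40.0
finger_force: 21.3
```

{"op": "arm_command", "data": {"series": [0.2, 0.2, 0, 0, 0, 0, 0.35, 0.4, 0.4, 0, 0, 0, 0, 0.35, 0.6, 0.6, 0, 0, 0, 0, 0.35, 0.8, 0.75, 0, 0, 0, 0, 0.35, 0.98, 0.8, 0, 0, 0, 0, 0.35]}}

```text
time: 5.72
ee_pos: [437.9, 82.9, 145.7]
tcp_rot: [-3.141, -0.002, 2.901]
force: [-0.1, 0.1, -1.3]
opening: 40.1
finger_force: 21.3
```

```bash
python3 -c "
from h import *
snap('scene','s1.png')
st(); go([440,80,87.5],2.9)"
```

```text
5.775 [434.6  83.5 144.9] [-3.141 -0.007  2.901] F [-3.   1.1 -1.8] op 40.1 21.3 q [ 0.09  0.11  2.13  0.    0.91 -1.24]
to [440, 80, 87.5] shift [-0.054 -0.017  0.478] turn [-0.001 -0.007  0.001]
```

View pics/s1.png

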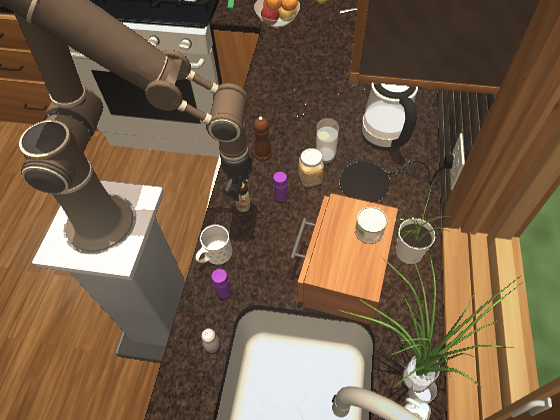

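The jar is held upright at (243,197), over free worktop. I'll lower and release it.

{"op": "arm_command", "data": {"series": [0, 0, 0.12, 0, 0, 0, 0.35, 0, 0, 0.25, 0, 0, 0, 0.35, 0, 0, 0.37, 0, 0, 0, 0.35, 0, 0, 0.45, 0, 0, 0, 0.35, 0, 0, 0.48, 0, 0, 0, 0.35]}}

```text
time: 6.4
ee_pos: [440.0, 80.8, 87.7]
tcp_rot: [-3.141, -0.002, 2.898]
force: [-0.9, -0.4, 3.9]
opening: 40.3
finger_force: 21.8
```

{"op": "arm_command", "data": {"series": [0, 0, 0.01, 0, 0, 0, 0.35, 0, 0, 0.01, 0, 0, 0, 0.45, 0, 0, 0.01, 0, 0, 0, 0.6, 0, 0, 0.01, 0, 0, 0, 0.8, 0, 0, 0, 0, 0, 0, 1]}}

```text
time: 7.02
ee_pos: [440.5, 81.1, 89.1]
tcp_rot: [3.141, 0.0, 2.899]
force: [-0.5, 0.4, 0.7]
opening: 83.7
finger_force: 0.0
```

{"op": "arm_command", "data": {"series": [0, 0, -0.1, 0, 0, 0, 1, 0, 0, -0.3, 0, 0, 0, 1, 0, 0, -0.5, 0, 0, 0, 1, 0, 0, -0.7, 0, 0, 0, 1, 0, 0, -0.9, 0, 0, 0, 1]}}

```text
time: 7.65
ee_pos: [440.6, 81.1, 198.6]
tcp_rot: [3.141, 0.001, 2.899]
force: [-0.9, -1.0, 0.7]
opening: 85.3
finger_force: 0.0
```

```bash
python3 -c "
from h import *
st(); go([618,-36,200],1.436)"
```

```text
7.65 [440.6  81.1 198.6] [3.141e+00 1.000e-03 2.899e+00] F [-0.9 -1.   0.7] op 85.3 0.0 q [ 0.08  0.03  2.08 -0.    1.03 -1.24]
to [618, -36, 200] shift [-1.67  -0.592 -0.01 ] turn [1.000e-03 1.000e-03 1.397e+00]
```

{"op": "arm_command", "data": {"series": [-0.18, -0.06, 0, 0, 0, 0.17, 0.8, -0.36, -0.12, 0, 0, 0, 0.34, 0.6, -0.54, -0.18, 0, 0, 0, 0.51, 0.4, -0.72, -0.24, 0, 0, 0, 0.68, 0.35, -0.9, -0.3, 0, 0, 0, 0.85, 0.35]}}

```text
time: 8.28
ee_pos: [537.4, 19.8, 197.8]
tcp_rot: [3.141, 0.0, 2.003]
force: [-0.0, 0.8, 0.1]
opening: 29.7
finger_force: 0.0
```

```bash
python3 -c "
from h import *
d=np.load('s0.npz')
yb=np.array([.134,.991]);xb=np.array([.991,-.134]);o=np.array([657,-40])
for k in 'ts':
    P=d[k].reshape(-1,3);P=P[~np.isnan(P[:,0])]
    q=P[:,:2]-o;X=q@xb;Y=q@yb
    m=(X<-22)&(X>-60)&(abs(Y)<75)&(P[:,2]>105)&(P[:,2]<135)
    for s in(-1,1):
        g=m&(Y*s>5); print(k,g.sum(),'X',np.median(X[g]),'Y',Y[g].min(),Y[g].max(),'z',np.percentile(P[g,2],[50,95]))
    f=(abs(X)<20)&(abs(Y)<60)&(P[:,2]>30)&(P[:,2]<100);print('face',np.median(X[f]),f.sum())
    f=(X>-25)&(X<0)&(abs(Y)<130)&(P[:,2]>135)&(P[:,2]<150);print('ptop',np.percentile(X[f],[2,50]) if f.any() else 0)
st(); go([618,-36,200],1.436)"
```

```text
t 136 X -38.581805713111635 Y -64.04202942920027 -5.363099772779798 z [123.53252668 126.33266054]
t 137 X -38.57083114284031 Y 5.288211513143727 64.04467846501944 z [123.39783708 126.60850271]
face -2.696024380566048 333
ptop [-3.9472061 -2.2447792]
s 95 X -34.04773399613772 Y -64.92219598247635 -5.003238119274783 z [122.53808503 126.47971424]
s 80 X -34.031759430824 Y 5.05908954229122 63.130676663630204 z [122.60776309 126.35819409]
face nan 0
ptop [-0.72299279 -0.43996782]
8.275 [537.4  19.8 197.8] [3.141 0.    2.003] F [-0.   0.8  0.1] op 29.7 0.0 q [-0.04  0.2   1.89  0.    1.05 -0.48]
to [618, -36, 200] shift [-0.703  0.416 -0.017] turn [0.001 0.    0.541]
  return _methods._mean(a, axis=axis, dtype=dtype,
  ret = ret.dtype.type(ret / rcount)
```

{"op": "arm_command", "data": {"series": [-0.15, 0.08, 0, 0, 0, 0.13, 0.35, -0.3, 0.17, 0, 0, 0, 0.26, 0.35, -0.45, 0.26, 0, 0, 0, 0.4, 0.35, -0.6, 0.35, 0, 0, 0, 0.54, 0.35, -0.71, 0.43, 0, 0, 0, 0.54, 0.35]}}

```text
time: 8.9
ee_pos: [620.3, -35.6, 197.7]
tcp_rot: [3.141, 0.0, 1.445]
force: [-0.7, 0.5, -0.2]
opening: 30.0
finger_force: 0.0
```

{"op": "arm_command", "data": {"series": [0, 0, 0, 0, 0, 0, 0.35, 0, 0, 0, 0, 0, 0, 0.35, 0, 0, 0.05, 0, 0, 0, 0.35, 0, 0, 0.1, 0, 0, 0, 0.35, 0, 0, 0.1, 0, 0, 0, 0.35]}}

```text
time: 9.52
ee_pos: [618.5, -34.8, 183.8]
tcp_rot: [-3.139, -0.0, 1.444]
force: [0.5, -0.4, -0.2]
opening: 30.1
finger_force: 0.0
```

```bash
python3 -c "
from h import *
st(); go([620,-35,121],1.436)"
```

```text
9.525 [618.5 -34.8 183.8] [-3.139 -0.     1.444] F [ 0.5 -0.4 -0.2] op 30.1 0.0 q [-0.13  0.37  1.7   0.    1.07  0.  ]
to [620, -35, 121] shift [-0.     0.014  0.523] turn [-0.002 -0.     0.007]
```

{"op": "arm_command", "data": {"series": [0, 0, 0.1, 0, 0, 0, 0.35, 0, 0, 0.2, 0, 0, 0, 0.35, 0, 0, 0.3, 0, 0, 0, 0.35, 0, 0, 0.4, 0, 0, 0, 0.35, 0, 0, 0.52, 0, 0, 0, 0.35]}}

```text
time: 10.15
ee_pos: [620.3, -35.2, 122.5]
tcp_rot: [3.14, 0.0, 1.443]
force: [-9.4, 0.5, 57.8]
opening: 29.8
finger_force: 28.5
```

{"op": "arm_command", "data": {"series": [0, 0, 0, 0, 0, 0, 0.2, 0, 0, 0, 0, 0, 0, 0.1, 0, 0, 0, 0, 0, 0, 0.05, 0, 0, 0, 0, 0, 0, 0.05, 0, 0, 0, 0, 0, 0, 0.05]}}

```text
time: 10.78
ee_pos: [619.5, -35.1, 122.4]
tcp_rot: [3.141, 0.0, 1.443]
force: [1.2, 0.3, 1.1]
opening: 10.3
finger_force: 19.5
```

{"op": "arm_command", "data": {"series": [0, -0.03, 0, 0, 0, 0, 0.05, 0, -0.1, 0, 0, 0, 0, 0.05, 0, -0.18, 0, 0, 0, 0, 0.05, 0, -0.26, 0, 0, 0, 0, 0.05, 0, -0.34, 0, 0, 0, 0, 0.05]}}

```text
time: 11.4
ee_pos: [578.1, -29.5, 122.4]
tcp_rot: [-3.141, -0.0, 1.443]
force: [0.2, 2.8, -0.2]
opening: 9.8
finger_force: 19.8
```

```bash
python3 -c "
from h import *
snap('top','t1.png');st()"
```

```text
11.45 [576.5 -29.3 122.4] [-3.138 -0.     1.443] F [-1.   1.8  1.7] op 10.2 20.0 q [-0.13  0.38  1.84  0.    0.93  0.  ]
```

View pics/t1.png

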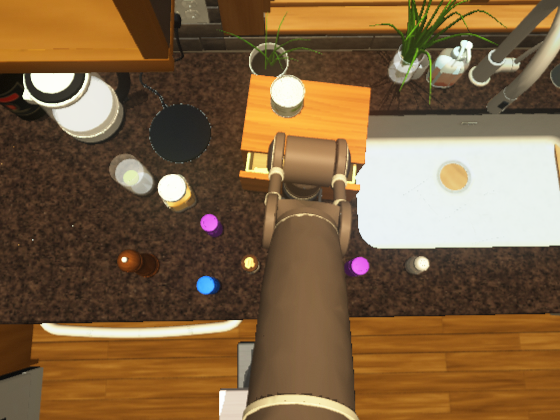

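The drawer is following, and the jar stands upright at (250,263). I'll keep pulling.

{"op": "arm_command", "data": {"series": [0, -0.08, 0, 0, 0, 0, 0.05, 0, -0.16, 0, 0, 0, 0, 0.05, 0, -0.24, 0, 0, 0, 0, 0.05, 0, -0.32, 0, 0, 0, 0, 0.05, 0, -0.4, 0, 0, 0, 0, 0.05]}}

```text
time: 12.08
ee_pos: [530.7, -23.1, 122.4]
tcp_rot: [-3.141, -0.001, 1.443]
force: [2.1, 5.7, -0.2]
opening: 9.9
finger_force: 20.3
```

{"op": "arm_command", "data": {"series": [0, -0.07, 0, 0, 0, 0, 0.05, 0, -0.13, 0, 0, 0, 0, 0.05, 0, -0.18, 0, 0, 0, 0, 0.05, 0, -0.23, 0, 0, 0, 0, 0.05, 0, -0.28, 0, 0, 0, 0, 0.05]}}

```text
time: 12.7
ee_pos: [497.4, -18.6, 122.4]
tcp_rot: [-3.141, -0.002, 1.443]
force: [2.4, 5.6, -1.0]
opening: 10.0
finger_force: 20.3
```

{"op": "arm_command", "data": {"series": [0, -0.02, 0, 0, 0, 0, 0.05, 0, -0.04, 0, 0, 0, 0, 0.05, 0, -0.06, 0, 0, 0, 0, 0.05, 0, -0.07, 0, 0, 0, 0, 0.05, 0, -0.08, 0, 0, 0, 0, 0.05]}}

```text
time: 13.32
ee_pos: [490.0, -17.6, 122.5]
tcp_rot: [3.137, -0.002, 1.442]
force: [8.4, 6.2, -7.7]
opening: 9.8
finger_force: 19.8
```

{"op": "arm_command", "data": {"series": [0, -0.01, 0, 0, 0, 0, 0.05, 0, -0.02, 0, 0, 0, 0, 0.05, 0, -0.02, 0, 0, 0, 0, 0.05, 0, -0.02, 0, 0, 0, 0, 0.05, 0, -0.02, 0, 0, 0, 0, 0.05]}}

```text
time: 13.95
ee_pos: [489.8, -17.6, 122.5]
tcp_rot: [3.132, -0.002, 1.442]
force: [11.2, 4.6, -11.2]
opening: 10.0
finger_force: 19.6
```

{"op": "arm_command", "data": {"series": [0, 0.01, 0, 0, 0, 0, 0.2, 0, 0.01, 0, 0, 0, 0, 0.33, 0, 0.02, 0, 0, 0, 0, 0.33, 0, 0.02, 0, 0, 0, 0, 0.33, 0, 0.02, 0, 0, 0, 0, 0.33]}}

```text
time: 14.58
ee_pos: [488.1, -18.5, 122.4]
tcp_rot: [-3.141, 0.0, 1.443]
force: [-0.5, -0.3, 0.0]
opening: 28.2
finger_force: 0.5
```

{"op": "arm_command", "data": {"series": [0, 0, -0.08, 0, 0, 0, 0.33, 0, 0, -0.2, 0, 0, 0, 0.33, 0, 0, -0.4, 0, 0, 0, 0.33, 0, 0, -0.6, 0, 0, 0, 0.4, 0, 0, -0.8, 0, 0, 0, 0.5]}}

```text
time: 15.2
ee_pos: [489.1, -18.3, 220.7]
tcp_rot: [3.139, -0.0, 1.443]
force: [0.4, -0.6, 0.8]
opening: 42.6
finger_force: 0.0
```

```bash
python3 -c "
from h import *
st(); go([440,80,180],1.436); go([440,80,180],2.9)"
```

```text
15.2 [489.1 -18.3 220.7] [ 3.139 -0.     1.443] F [ 0.4 -0.6  0.8] op 42.6 0.0 q [-0.13  0.08  1.98  0.    1.08  0.  ]
to [440, 80, 180] shift [ 0.761 -0.511  0.338] turn [ 0.002 -0.     0.007]
to [440, 80, 180] shift [ 0.761 -0.511  0.338] turn [ 2.000e-03  1.000e-03 -1.391e+00]
```

{"op": "arm_command", "data": {"series": [0.15, -0.1, 0, 0, 0, 0, 0.7, 0.3, -0.2, 0, 0, 0, 0, 1, 0.45, -0.3, 0, 0, 0, 0, 1, 0.6, -0.4, 0, 0, 0, 0, 1, 0.76, -0.51, 0, 0, 0, 0, 1]}}

```text
time: 15.82
ee_pos: [439.8, 80.6, 219.9]
tcp_rot: [3.139, -0.001, 1.443]
force: [0.7, 0.4, 0.2]
opening: 85.4
finger_force: 0.0
```

```bash
python3 -c "
from h import *
a=snap('top','t2.png');b=snap('scene','s2.png');st()
T=cloud(a);S=cloud(b);np.savez('s2.npz',s=S,t=T,si=b['img'],ti=a['img'])
c=np.vstack([cv2.resize(a['img'][130:300,220:400],None,fx=2.2,fy=2.2)[:300,:396],cv2.resize(b['img'][170:340,180:360],None,fx=2.2,fy=2.2)[:300,:396]])
cv2.imwrite('pics/c2.png',c)
yb=np.array([.134,.991]);xb=np.array([.991,-.134]);o=np.array([657,-40])
for n,P in(('t',T),('s',S)):
    P=P.reshape(-1,3);P=P[~np.isnan(P[:,0])];q=P[:,:2]-o;X=q@xb;Y=q@yb
    g=(X<-110)&(X>-155)&(abs(Y)<140)&(P[:,2]>136)&(P[:,2]<150);print(n,'ptop X',np.percentile(X[g],[2,50,98]))
    g=(X<10)&(X>-112)&(abs(Y)<112)&(P[:,2]>100)&(P[:,2]<142)
    print('inside',g.sum(),[np.percentile(v[g],[1,50,99]).round() for v in (X,Y,P[:,2])])
    g=(P[:,0]>400)&(P[:,0]<480)&(P[:,1]>40)&(P[:,1]<120)&(P[:,2]>85)&(P[:,2]<112); print('jar',g.sum(),P[g].min(0),P[g].max(0))
"
```

```text
15.925 [438.9  81.3 219.6] [ 3.141e+00 -1.000e-03  1.445e+00] F [-0.3 -0.9 -0.9] op 85.4 0.0 q [ 0.09 -0.01  2.07  0.    1.08  0.21]
t ptop X [-133.30602401 -125.06869217 -113.18933485]
inside 299 [array([-80., -63., -40.]), array([-25.,  -6.,  13.]), array([101., 134., 138.])]Traceback (most recent call last):
  File "<string>", line 13, in <module>
    g=(P[:,0]>400)&(P[:,0]<480)&(P[:,1]>40)&(P[:,1]<120)&(P[:,2]>85)&(P[:,2]<112); print('jar',g.sum(),P[g].min(0),P[g].max(0))
                                                                                                       ~~~~~~~~^^^
    return umr_minimum(a, axis, None, out, keepdims, initial, where)
ValueError: zero-size array to reduction operation minimum which has no identity
```

View pics/c2.png

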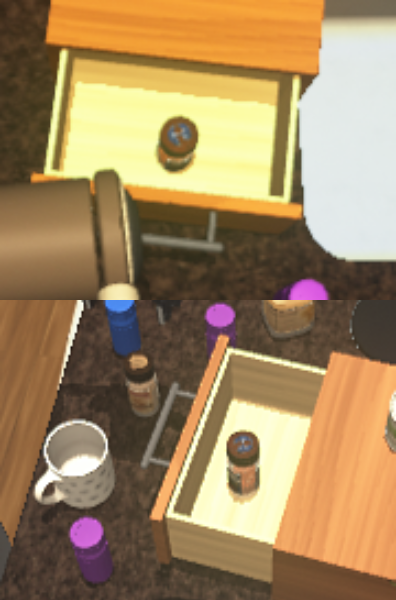

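The drawer is fully out, and the inside jar stands at box (X -60, Y -6) (crop pixel 178,140). I'll put the spice jar at box X -52, Y +65. First I'll regrasp it.

{"op": "arm_command", "data": {"series": [0, 0, 0.15, 0, 0, 0, 1, 0, 0, 0.3, 0, 0, 0, 1, 0, 0, 0.45, 0, 0, 0, 1, 0, 0, 0.6, 0, 0, 0, 1, 0, 0, 0.7, 0, 0, 0, 1]}}

```text
time: 16.55
ee_pos: [440.0, 79.5, 134.4]
tcp_rot: [3.141, 0.0, 1.443]
force: [0.1, -0.1, -0.0]
opening: 85.3
finger_force: 0.0
```

{"op": "arm_command", "data": {"series": [0, 0, 0.1, 0, 0, 0, 1, 0, 0, 0.2, 0, 0, 0, 1, 0, 0, 0.3, 0, 0, 0, 1, 0, 0, 0.4, 0, 0, 0, 1, 0, 0, 0.4, 0, 0, 0, 1]}}

```text
time: 17.18
ee_pos: [438.4, 79.9, 85.3]
tcp_rot: [-3.139, 0.001, 1.443]
force: [-0.3, 1.2, 0.1]
opening: 85.5
finger_force: 0.0
```

{"op": "arm_command", "data": {"series": [0, 0, 0, 0, 0, 0, 0.6, 0, 0, 0, 0, 0, 0, 0.45, 0, 0, 0, 0, 0, 0, 0.42, 0, 0, 0, 0, 0, 0, 0.38, 0, 0, 0, 0, 0, 0, 0.35], "squeeze": 20}}

```text
time: 17.8
ee_pos: [440.1, 80.0, 87.0]
tcp_rot: [3.14, -0.0, 1.443]
force: [1.4, -0.2, 3.5]
opening: 40.1
finger_force: 21.4
```

{"op": "arm_command", "data": {"series": [0, 0, -0.1, 0, 0, 0, 0.35, 0, 0, -0.3, 0, 0, 0, 0.35, 0, 0, -0.5, 0, 0, 0, 0.35, 0, 0, -0.7, 0, 0, 0, 0.35, 0, 0, -0.9, 0, 0, 0, 0.35]}}

```text
time: 18.42
ee_pos: [438.8, 79.9, 195.4]
tcp_rot: [-3.141, 0.0, 1.443]
force: [-0.1, -0.8, -1.5]
opening: 40.0
finger_force: 21.1
```

```bash
python3 -c "
from h import *
st();p=np.array([657,-40])-52*np.array([.991,-.134])+65*np.array([.134,.991]); print(p); go([p[0],p[1],250],1.436)"
```

```text
18.425 [438.8  79.9 195.4] [-3.141  0.     1.443] F [-0.1 -0.8 -1.5] op 40.0 21.1 q [0.08 0.03 2.09 0.   1.02 0.21]
[614.178  31.383]
to [np.float64(614.178), np.float64(31.38300000000001), 250] shift [-0.215  1.5   -0.456] turn [-0.001  0.     0.007]
```

{"op": "arm_command", "data": {"series": [0, 0, -0.15, 0, 0, 0, 0.35, 0, 0.1, -0.3, 0, 0, 0, 0.35, 0, 0.25, -0.45, 0, 0, 0, 0.35, -0.05, 0.45, -0.46, 0, 0, 0, 0.35, -0.1, 0.65, -0.46, 0, 0, 0, 0.35]}}

```text
time: 19.05
ee_pos: [515.6, 58.0, 250.4]
tcp_rot: [3.141, -0.0, 1.443]
force: [0.4, -0.3, -0.5]
opening: 40.2
finger_force: 21.1
```

{"op": "arm_command", "data": {"series": [-0.03, 0.2, 0, 0, 0, 0, 0.35, -0.06, 0.4, 0, 0, 0, 0, 0.35, -0.09, 0.6, 0, 0, 0, 0, 0.35, -0.11, 0.75, 0, 0, 0, 0, 0.35, -0.11, 0.84, 0, 0, 0, 0, 0.35]}}

```text
time: 19.68
ee_pos: [613.8, 31.9, 249.5]
tcp_rot: [-3.141, 0.0, 1.443]
force: [-0.7, -0.1, -0.7]
opening: 40.4
finger_force: 21.1
```

{"op": "arm_command", "data": {"series": [0, 0, 0, 0, 0, 0, 0.35, 0, 0, 0.1, 0, 0, 0, 0.35, 0, 0, 0.2, 0, 0, 0, 0.35, 0, 0, 0.3, 0, 0, 0, 0.35, 0, 0, 0.3, 0, 0, 0, 0.35]}}

```text
time: 20.3
ee_pos: [612.0, 32.3, 211.5]
tcp_rot: [-3.138, 0.0, 1.443]
force: [0.3, -0.0, -2.1]
opening: 40.0
finger_force: 21.1
```

```bash
python3 -c "
from h import *
snap('scene','s3.png');st(); go([614.2,31.4,115.5],1.436)"
```

```text
20.35 [612.8  32.3 212.6] [-3.139  0.     1.443] F [ 0.3 -1.  -1. ] op 40.3 21.1 q [-0.02  0.33  1.69  0.    1.12  0.11]
to [614.2, 31.4, 115.5] shift [-0.006  0.014  0.809] turn [-0.002  0.     0.007]
```

View pics/s3.png

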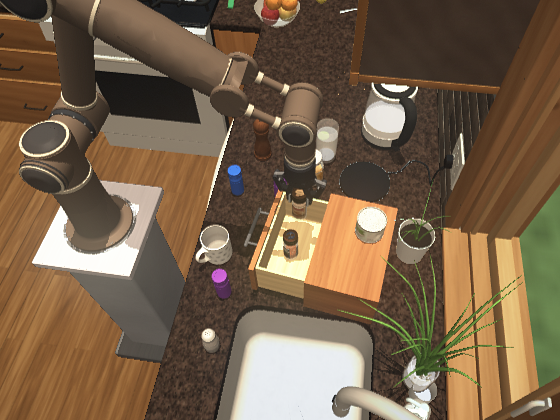

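The jar is over the free part of the drawer at (299,203), and the inside jar stands at (290,242). I'll lower it.

{"op": "arm_command", "data": {"series": [0, 0, 0.1, 0, 0, 0, 0.35, 0, 0, 0.22, 0, 0, 0, 0.35, 0, 0, 0.34, 0, 0, 0, 0.35, 0, 0, 0.46, 0, 0, 0, 0.35, 0, 0, 0.58, 0, 0, 0, 0.35]}}

```text
time: 20.98
ee_pos: [613.3, 32.2, 142.7]
tcp_rot: [-3.141, 0.0, 1.443]
force: [1.4, -0.0, 0.2]
opening: 40.3
finger_force: 21.1
```

{"op": "arm_command", "data": {"series": [0, 0, 0.06, 0, 0, 0, 0.35, 0, 0, 0.12, 0, 0, 0, 0.35, 0, 0, 0.17, 0, 0, 0, 0.35, 0, 0, 0.21, 0, 0, 0, 0.35, 0, 0, 0.22, 0, 0, 0, 0.35]}}

```text
time: 21.6
ee_pos: [613.5, 32.2, 117.4]
tcp_rot: [-3.141, 0.0, 1.443]
force: [1.1, 0.0, -0.8]
opening: 40.2
finger_force: 21.1
```

{"op": "arm_command", "data": {"series": [0, 0, 0.01, 0, 0, 0, 0.35, 0, 0, 0.02, 0, 0, 0, 0.35, 0, 0, 0.02, 0, 0, 0, 0.35, 0, 0, 0.02, 0, 0, 0, 0.35, 0, 0, 0.02, 0, 0, 0, 0.35]}}

```text
time: 22.22
ee_pos: [613.7, 32.2, 115.4]
tcp_rot: [3.141, -0.0, 1.443]
force: [0.9, -0.2, -1.3]
opening: 40.3
finger_force: 21.1
```

{"op": "arm_command", "data": {"series": [0, 0, 0.005, 0, 0, 0, 0.35, 0, 0, 0.01, 0, 0, 0, 0.35, 0, 0, 0.01, 0, 0, 0, 0.35, 0, 0, 0.015, 0, 0, 0, 0.35, 0, 0, 0.015, 0, 0, 0, 0.35]}}

```text
time: 22.85
ee_pos: [614.8, 32.1, 115.0]
tcp_rot: [3.139, -0.0, 1.443]
force: [-0.7, -0.0, 6.7]
opening: 40.4
finger_force: 21.7
```

{"op": "arm_command", "data": {"series": [0, 0, 0, 0, 0, 0, 0.46, 0, 0, 0, 0, 0, 0, 0.55, 0, 0, 0, 0, 0, 0, 0.65, 0, 0, 0, 0, 0, 0, 0.7, 0, 0, 0, 0, 0, 0, 0.7]}}

```text
time: 23.48
ee_pos: [613.4, 32.2, 113.1]
tcp_rot: [-3.141, 0.0, 1.443]
force: [0.4, -1.2, 0.1]
opening: 59.7
finger_force: 0.0
```

{"op": "arm_command", "data": {"series": [0, 0, -0.08, 0, 0, 0, 0.7, 0, 0, -0.2, 0, 0, 0, 0.7, 0, 0, -0.4, 0, 0, 0, 0.7, 0, 0, -0.6, 0, 0, 0, 0.7, 0, 0, -0.8, 0, 0, 0, 0.7]}}

```text
time: 24.1
ee_pos: [614.1, 32.2, 211.8]
tcp_rot: [3.14, -0.0, 1.443]
force: [1.5, -0.1, 0.5]
opening: 59.7
finger_force: 0.0
```

{"op": "arm_command", "data": {"series": [0, 0, -0.2, 0, 0, 0, 0.7, 0.2, 0, -0.3, 0, 0, 0, 0.7, 0.4, -0.1, -0.3, 0, 0, 0, 0.7, 0.6, -0.3, -0.3, 0, 0, 0, 0.7, 0.8, -0.5, -0.3, 0, 0, 0, 0.7]}}

```text
time: 24.72
ee_pos: [566.2, 135.9, 247.0]
tcp_rot: [3.14, -0.001, 1.443]
force: [0.8, 0.1, 1.0]
opening: 59.9
finger_force: 0.0
```

{"op": "arm_command", "data": {"series": [0.2, -0.2, 0, 0, 0, 0, 0.7, 0.4, -0.4, 0, 0, 0, 0, 0.7, 0.6, -0.6, 0, 0, 0, 0, 0.7, 0.8, -0.8, 0, 0, 0, 0, 0.7, 0.9, -0.8, 0, 0, 0, 0, 0.7]}}

```text
time: 25.35
ee_pos: [484.0, 255.7, 246.8]
tcp_rot: [3.14, -0.001, 1.445]
force: [0.1, 0.4, 0.3]
opening: 60.0
finger_force: 0.0
```

```bash
python3 -c "
from h import *
b=snap('scene','s4.png');a=snap('top','t4.png');st()
T=cloud(a);P=T.reshape(-1,3);P=P[~np.isnan(P[:,0])]
q=P[:,:2]-np.array([657,-40]);X=q@[.991,-.134];Y=q@[.134,.991]
g=(X<-110)&(X>-155)&(abs(Y)<140)&(P[:,2]>136)&(P[:,2]<150);print('panel X',np.percentile(X[g],[2,50]))
for lo,hi in((-40,28),(35,110)):
    g=(X<8)&(X>-110)&(Y>lo)&(Y<hi)&(P[:,2]>125)&(P[:,2]<142)
    print(g.sum(),[np.percentile(v[g],[2,50,98]).round() for v in (X,Y,P[:,2])])
cv2.imwrite('pics/c4.png',np.hstack([a['img'],b['img']])[:, :]) if 0 else cv2.imwrite('pics/c4.png',np.hstack([cv2.resize(a['img'][100:340,100:450],(400,274)),cv2.resize(b['img'][100:370,180:420],(400,450))[:274] if 0 else cv2.resize(b['img'][100:370,160:420],(400,274))]))
"
```

```text
25.45 [485.7 255.5 246.7] [ 3.139e+00 -1.000e-03  1.445e+00] F [-0.3  0.2  0.3] op 59.5 0.0 q [ 0.4   0.17  1.82 -0.    1.15  0.53]
panel X [-132.09853351 -124.65426932]
253 [array([-77., -59., -40.]), array([-25.,  -6.,  11.]), array([127., 134., 138.])]
244 [array([-70., -53., -34.]), array([49., 67., 84.]), array([128., 134., 138.])]
```

View pics/c4.png

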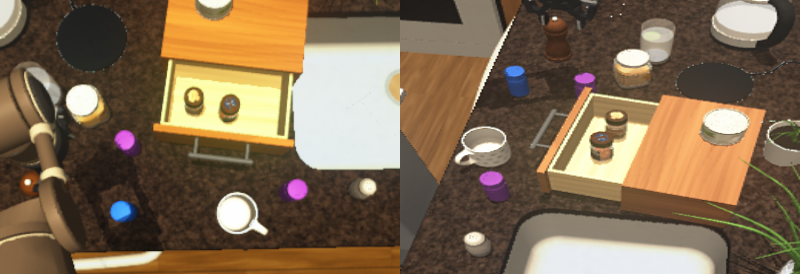

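Both jars stand upright in the drawer, at (194,98) and (230,107) in the crop. I'll check whether the drawer crept back, using the same image patch as before.

```bash
python3 -c "
from h import *
for n,T in (('before',np.load('s2.npz')['t']),('now',cloud(snap('top')))):
    P=T.reshape(-1,3);P=P[~np.isnan(P[:,0])];q=P[:,:2]-np.array([657,-40]);X=q@[.991,-.134];Y=q@[.134,.991]
    for a,b in((-130,-80),(-80,-20)):
        g=(X<-110)&(X>-150)&(Y>a)&(Y<b)&(P[:,2]>136)&(P[:,2]<150);h=(X<-155)&(X>-190)&(Y>max(a,-60))&(Y<b)&(P[:,2]>112)&(P[:,2]<132);print(n,np.percentile(X[g],[2,20,50]).round(1),h.sum(),X[h].mean().round(1) if h.any() else '')
"
```

```text
before [-133.3 -131.4 -126. ] 0 
before [-133.4 -131.3 -126.4] 97 -167.7
now [-132.5 -130.1 -125. ] 0 
now [-132.3 -130.1 -124.6] 97 -166.6
```

The drawer crept back about 1 mm when I released the jar. I'll hook the handle lightly and pull it back to the stop.

{"op": "arm_command", "data": {"series": [-0.2, 0.04, 0, 0, 0, 0, 0.27, -0.4, 0.08, 0, 0, 0, 0, 0.27, -0.6, 0.12, 0, 0, 0, 0, 0.27, -0.8, 0.16, 0, 0, 0, 0, 0.27, -1, 0.2, 0, 0, 0, 0, 0.27]}}

```text
time: 26.12
ee_pos: [494.2, 130.2, 245.7]
tcp_rot: [3.141, 0.001, 1.442]
force: [0.2, 0.2, -0.4]
opening: 23.3
finger_force: 0.0
```

{"op": "arm_command", "data": {"series": [-0.2, 0.02, 0, 0, 0, 0, 0.27, -0.4, 0.04, 0, 0, 0, 0, 0.27, -0.6, 0.06, 0, 0, 0, 0, 0.27, -0.8, 0.08, 0, 0, 0, 0, 0.27, -1, 0.1, 0, 0, 0, 0, 0.27]}}

```text
time: 26.75
ee_pos: [490.4, 9.5, 245.8]
tcp_rot: [3.141, 0.001, 1.442]
force: [0.3, 0.2, -0.1]
opening: 23.3
finger_force: 0.0
```

```bash
python3 -c "
from h import *
st(); go([489,-17.7,180],1.443)"
```

```text
26.75 [490.4   9.5 245.8] [3.141e+00 1.000e-03 1.442e+00] F [ 0.3  0.2 -0.1] op 23.3 0.0 q [-0.07  0.05  1.95 -0.    1.14  0.06]
to [489, -17.7, 180] shift [-0.226  0.018  0.548] turn [ 0.     0.001 -0.001]
```

{"op": "arm_command", "data": {"series": [-0.1, 0.01, 0, 0, 0, 0, 0.27, -0.226, 0.018, 0.1, 0, 0, 0, 0.27, -0.226, 0.018, 0.3, 0, 0, 0, 0.27, -0.226, 0.018, 0.5, 0, 0, 0, 0.27, -0.226, 0.018, 0.55, 0, 0, 0, 0.27]}}

```text
time: 27.38
ee_pos: [486.8, -15.5, 177.1]
tcp_rot: [-3.137, 0.0, 1.443]
force: [-0.5, -0.1, -0.7]
opening: 23.2
finger_force: 0.0
```

{"op": "arm_command", "data": {"series": [0, 0, 0, 0, 0, 0, 0.27, 0, 0, 0, 0, 0, 0, 0.27, 0, 0, 0.06, 0, 0, 0, 0.27, 0, 0, 0.12, 0, 0, 0, 0.27, 0, 0, 0.15, 0, 0, 0, 0.27]}}

```text
time: 28.0
ee_pos: [488.2, -15.3, 160.8]
tcp_rot: [-3.141, 0.0, 1.443]
force: [0.2, -0.4, -0.5]
opening: 22.8
finger_force: 0.0
```

```bash
python3 -c "
from h import *
st(); go([489,-17.7,128],1.443)"
```

```text
28.0 [488.2 -15.3 160.8] [-3.141  0.     1.443] F [ 0.2 -0.4 -0.5] op 22.8 0.0 q [-0.12  0.16  2.02 -0.    0.96  0.01]
to [489, -17.7, 128] shift [-0.019  0.009  0.273] turn [-0.001  0.     0.   ]
```

Descending slowly.

{"op": "arm_command", "data": {"series": [0, 0.005, 0.05, 0, 0, 0, 0.27, 0, 0.005, 0.1, 0, 0, 0, 0.27, 0, 0.005, 0.14, 0, 0, 0, 0.27, 0, 0.005, 0.17, 0, 0, 0, 0.27, 0, 0.005, 0.18, 0, 0, 0, 0.27]}}

```text
time: 28.62
ee_pos: [489.1, -15.5, 139.6]
tcp_rot: [-3.141, -0.0, 1.443]
force: [1.3, -0.8, -0.2]
opening: 23.1
finger_force: 0.0
```

{"op": "arm_command", "data": {"series": [0, 0, 0.02, 0, 0, 0, 0.27, 0, 0, 0.04, 0, 0, 0, 0.27, 0, 0, 0.06, 0, 0, 0, 0.27, 0, 0, 0.08, 0, 0, 0, 0.27, 0, 0, 0.09, 0, 0, 0, 0.27]}}

```text
time: 29.25
ee_pos: [489.2, -15.5, 128.9]
tcp_rot: [-3.141, 0.0, 1.443]
force: [0.2, -0.2, -0.9]
opening: 23.1
finger_force: 0.0
```

{"op": "arm_command", "data": {"series": [0, -0.01, 0, 0, 0, 0, 0.27, 0, -0.02, 0, 0, 0, 0, 0.27, 0, -0.03, 0, 0, 0, 0, 0.27, 0, -0.04, 0, 0, 0, 0, 0.27, 0, -0.05, 0, 0, 0, 0, 0.27]}}

```text
time: 29.88
ee_pos: [484.2, -14.8, 129.4]
tcp_rot: [3.139, -0.0, 1.443]
force: [4.1, -0.4, -1.7]
opening: 22.9
finger_force: 1.7
```

{"op": "arm_command", "data": {"series": [0, -0.005, 0, 0, 0, 0, 0.27, 0, -0.01, 0, 0, 0, 0, 0.27, 0, -0.015, 0, 0, 0, 0, 0.27, 0, -0.02, 0, 0, 0, 0, 0.27, 0, -0.02, 0, 0, 0, 0, 0.27]}}

```text
time: 30.5
ee_pos: [483.9, -14.8, 129.7]
tcp_rot: [3.134, -0.0, 1.443]
force: [7.5, -0.3, -6.3]
opening: 23.1
finger_force: 4.0
```

At the stop. I'll back off 5 mm inside the gap, lift clear and check.

{"op": "arm_command", "data": {"series": [0, 0.02, 0, 0, 0, 0, 0.27, 0, 0.05, 0, 0, 0, 0, 0.27, 0, 0.055, 0, 0, 0, 0, 0.27, 0, 0.055, 0, 0, 0, 0, 0.27, 0, 0.055, 0, 0, 0, 0, 0.27]}}

```text
time: 31.12
ee_pos: [487.0, -15.2, 128.9]
tcp_rot: [-3.141, 0.0, 1.443]
force: [-0.7, -0.3, 0.1]
opening: 23.1
finger_force: 0.0
```

{"op": "arm_command", "data": {"series": [0, 0, -0.05, 0, 0, 0, 0.27, 0, 0, -0.15, 0, 0, 0, 0.27, 0, 0, -0.4, 0, 0, 0, 0.27, 0, 0, -0.7, 0, 0, 0, 0.27, 0, 0, -1, 0, 0, 0, 0.27]}}

```text
time: 31.75
ee_pos: [487.6, -15.3, 251.2]
tcp_rot: [3.141, 0.0, 1.443]
force: [0.8, -0.1, 0.1]
opening: 22.9
finger_force: 0.0
```

{"op": "arm_command", "data": {"series": [0.2, -0.03, 0, 0, 0, 0, 0.27, 0.4, -0.06, 0, 0, 0, 0, 0.27, 0.6, -0.1, 0, 0, 0, 0, 0.27, 0.8, -0.13, 0, 0, 0, 0, 0.27, 1, -0.16, 0, 0, 0, 0, 0.27]}}

```text
time: 32.38
ee_pos: [483.9, 107.0, 250.3]
tcp_rot: [3.14, -0.0, 1.443]
force: [0.3, -0.0, -0.2]
opening: 22.9
finger_force: 0.0
```

```bash
python3 -c "
from h import *
st();a=snap('top','t5.png')
for n,T in (('before',np.load('s2.npz')['t']),('now',cloud(a))):
    P=T.reshape(-1,3);P=P[~np.isnan(P[:,0])];q=P[:,:2]-np.array([657,-40]);X=q@[.991,-.134];Y=q@[.134,.991]
    for a,b in((-130,-80),(-80,-20)):
        g=(X<-110)&(X>-150)&(Y>a)&(Y<b)&(P[:,2]>136)&(P[:,2]<150);h=(X<-155)&(X>-190)&(Y>max(a,-60))&(Y<b)&(P[:,2]>112)&(P[:,2]<132);print(n,np.percentile(X[g],[2,20,50]).round(1),h.sum(),X[h].mean().round(1) if h.any() else '')
"
```

```text
32.375 [483.9 107.  250.3] [ 3.14  -0.     1.443] F [ 0.3 -0.  -0.2] op 22.9 0.0 q [ 0.13  0.06  1.94 -0.    1.15  0.26]
before [-133.3 -131.4 -126. ] 0 
before [-133.4 -131.3 -126.4] 97 -167.7
now [-134.1 -131.7 -126.5] 0 
now [-133.8 -131.8 -126.7] 97 -168.1
```

View pics/t5.png

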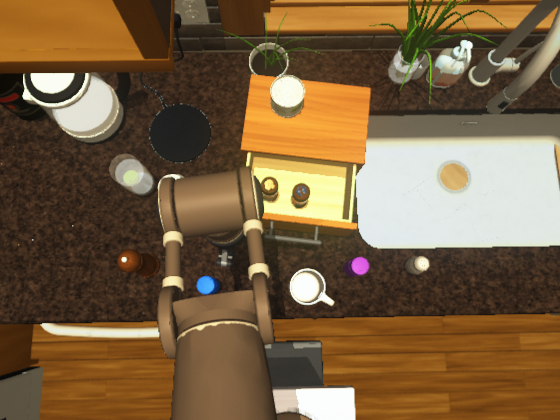

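The drawer is back at its stop. Both jars stand in it at (269,187) and (301,194), the mill (130,260) and salt shaker (420,265) are standing, and the arm is clear.

```bash
python3 -c "
from h import *
print(robot.hand_in())"
```

```text
the job is handed in; nothing more can be done
None
```

The spice jar stands upright in the fully open drawer beside the other jar, and nothing tipped over. I handed the job in at about 32 s. One doubt: the wrist force read 58 N for a moment as I first gripped the handle; that is under the 120 N wrist limit, but I can't rule out that the gripper's body passed its 40 N limit there.

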